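Release a tin from the gravity dispenser

ROBOT

A 6-joint arm with a two-finger parallel gripper is mounted at the origin on a cart in front of the work surface, level with it; the furniture and walls round the work are solid. World frame = base frame: x ahead of the robot, y to its left, z up, the work surface at z = 0. Lengths are in m, angles in rad, forces in N, time in s.
With the tool pointing down it reaches from about 0.35 to 0.875 m from the base axis. Payload 4.2 kg.
Tool frame: the origin (TCP) lies midway between the tips of the shut fingers; the grasp point (between the pads) lies 19 mm behind it; z points along the fingers, y is the line along which they close (so a half turn about z gives the same grasp; the last joint's range is limited). The gripper opens to 85 mm and grips with 20 to 120 N. Pads are 22 mm wide; open, the fingers measure 114 mm over their backs; the gripper's body (76 mm by 85 mm) begins 54 mm behind the grasp point. The pads swing forward as they close: fully open they stand 13 mm farther back than shut.
Start: joints at [-1.08, 0.385, 0.008, 0, -1.194, -0.259], TCP at [0.144, -0.608, 0.231] pointing down, gripper open.
Joint ranges: [-3.14, 3.14], [-1.21, 2.06], [-1.07, 1.41], [-3.16, 2.05], [-2.99, -0.16], [-3.1, 3.1]. Speed limits (rad/s): [2.79, 2.79, 3.14, 3.14, 3.14, 3.14].

INTERFACE

Orientations are given as a unit quaternion [w, x, y, z].
In Python, from bench import manip gives the robot as it stands.
- The arm moves only by the tool carry_out, never from a script. Its argument "steps" is a list of rows, each a list of 5 numbers: the shift along the tool's x, y, z each as a share of 0.5 m, from -1 to 1, then the turn about the tool's z as a share of 90 degrees, from -1 to 1, then the closure, from -1 (fully open) to 1 (shut). In form: [[tx, ty, tz, twist, jaw], ...]. A call has 1 to 8 rows; each row is the pose to reach, as a shift and turn from the pose commanded when the call began, along the tool's axes at that moment; what a row does not reach only later rows make up. A row lasts 1/10 s, in which the tool goes at most 50 mm and 8.59 degrees, less where a joint would pass 70% of its speed; a pose out of reach is approached as far as the arm can. A call with a number of a shift or a turn outside -1 to 1 is refused whole. A call with a gripper value outside its range is refused whole. The fingers move at their own pace and stop on an object; "grip_force" is the grip in N (left out, the last holds). Time passes only in rows, so rows that repeat a pose let the fingers close. It gives the time, the measured TCP pose, the force, the opening and the grip force at its end, in the units of the state.
- manip.get_state(): the state, without advancing time (a new reading comes with each control period).
- manip.capture(name): name is "scene" or "side" or "wrist"; returns a dict with "frame" (384x512x3 uint8, red, green, blue), "K" (3x3 intrinsics, pixels), "k1" (the pictures are not rectified: a ray, as slopes to the right and down, at radius r is drawn at 1 + k1 r^2 times it, then the intrinsics apply), "cam_to_world" (4x4, takes a point from camera to world coordinates); the wrist camera has in their place "T_tool_cam" (4x4, takes a point from camera to tool coordinates, whose origin is the TCP and whose axes are the flange's). Camera axes: x right, y up, looking along -z (the intrinsics and any distortion apply to the point x, -y, -z); pixel columns grow to the right and rows downward; lengths in m; the calibration is good to about 2 mm. A picture is of the moment at which its call begins: read the wrist's pose just before it. There is no depth.
- manip.close_job(): hands the job in; it is judged then, once.
Trained networks look in the newest picture that a camera, given by its name, has taken for a name from the list of things; names that differ only in an ending like _2 or _b are one class to them, and where a whole thing is asked for, a point or a joint stands for the part that bears it (a point fixed in the world has none). Each returns a list of dicts, best first, with "p" (0 to 1); they miss things now and then, are a little off and sometimes report something else, mostly with a low value. They report only what shows in the picture. A call takes as long as a camera call. They do not tell look-alikes from the thing itself.
- manip.cut_out(camera, thing): "mask" (384x512 bool, what is visible of it).
- manip.place_of(camera, thing): "at" ([x, y, z] in m, in world coordinates, good to about 4 mm: a listed point, or the origin of a listed thing).
The state is a dict: "time_s": time; "joint_pos": joint angles; "qvel": joint speeds; "joint_torque": joint torques, N m; "ee_pos": TCP position; "tool_rot": TCP orientation; "force": force on the tool from outside, world axes, zero at the start; "torque": the same for the moment, N m; "grip_width": finger opening in m; "finger_force": force on a finger pad.
Only numpy, scipy, OpenCV 4.12 (cv2) and the standard library are available. Lean on these libraries where they do the work, as an engineer would, in place of code of your own. Each camera call takes 0.05 s, during which the arm holds its last target. There are 200 camera calls.

TASK

Let the tomato tin (red and cream label) out of the two-lane can dispenser: press down the orange paddle at the uphill end of its lane so that the gate at the other end rises, and keep it down until the tin has rolled to the catch end; then let the paddle come back up so that the gate is shut again. Do not touch the tins, move the lever only by its paddle, keep the blue can's gate shut, and leave the other things where they stand.

Things in the scene. Friction and masses are not known exactly. Their poses are not given: they have to be found in the camera images.
- rack: Two-lane can dispenser, fixed: grey walls, dark steel foot plate 330 x 185 mm. Origin on the work surface under the waiting tins, midway between the lanes; x points uphill (from the catch end past the gates to the orange paddles), y across to the near lane, z up. Lanes 77 mm wide, centred at y = +43 mm (near, nearer the robot) and -43 mm (far). Lane floor: 12 degrees down to -x, 40 mm high at x = 0
- catch (a point): middle of the front wall's inner face at floor height, at the catch end: x = -150 mm, y = 0, z = 8 mm in the rack's frame; a released tin comes to rest against this wall, in its own lane
- axle (a point): middle of the axle of both rocking levers, x = 60 mm, y = 0, z = 118 mm in the rack's frame. Each lane's lever runs along the lane: gate blade 90 mm from the axle on the -x side, in front of the tin; orange paddle 88 mm from it on the +x side. Under the paddles there is only the 6 mm foot plate
- tomato_tin: the tin itself (used in the rules for contact): food tin with a red and cream label and a picture of tomatoes, 58 mm diameter, 72 mm long, lying on its side across its lane; origin at the centre of its flat bottom end
- tomato_tin_center (a point): centre of the tomato tin (on its axis, half-way along); at the start 69 mm above the work surface, in either the near or the far lane. At rest in the catch end it is at about x = -121 mm in the rack's frame, 44 mm above the work surface
- blue_can: the other can (used in the rules for contact): steel can with a plain blue band, same size, lying in the other lane; origin at the centre of a flat end
- blue_can_center (a point): centre of the blue can
- gate_near (a joint): angle of the near lane's lever in rad: 0 = gate shut (a spring holds it so), grows as the paddle goes down, 0.50 = paddle fully down against its stop, gate fully up. The gate clears a tin from about 0.35. The paddle needs about 3 N to start and about 5 N at the stop
- press_near (a point): centre of the top face of the near lane's orange paddle, 42 mm along the lane x 38 mm across, 131 mm above the work surface at rest; it is 88 mm from the axle and goes down 44 mm on an arc about the axle (and 5 mm towards the axle)
- blade_near (a point): middle of the lower edge of the near lane's gate blade: steel plate 4 x 56 x 64 mm with a dark rubber lip, hanging from the lever's end opposite the paddle; 58 mm above the work surface when shut
- gate_far (a joint): angle of the far lane's lever in rad: 0 = gate shut (a spring holds it so), grows as the paddle goes down, 0.50 = paddle fully down against its stop, gate fully up. The gate clears a tin from about 0.35. The paddle needs about 3 N to start and about 5 N at the stop
- press_far (a point): centre of the top face of the far lane's orange paddle, 42 mm along the lane x 38 mm across, 131 mm above the work surface at rest; it is 88 mm from the axle and goes down 44 mm on an arc about the axle (and 5 mm towards the axle)
- blade_far (a point): middle of the lower edge of the far lane's gate blade: steel plate 4 x 56 x 64 mm with a dark rubber lip, hanging from the lever's end opposite the paddle; 58 mm above the work surface when shut
- spice_jar: green spice jar with a black cap, 56 x 56 x 125 mm, standing loose near the dispenser; origin at the centre of its underside
- timer: wind-up kitchen timer with a red dome, 64 x 65 x 42 mm, standing loose near the dispenser; origin at the centre of its underside
- shaker: small shaker with a grey cap and base, 44 mm across, 90 mm tall, standing loose near the dispenser; origin at the centre of its underside
Things that resemble listed ones, but are neither listed nor needed, are in the scene too. Leave any green or pink look-alike of the tomato_tin alone.

How it is judged:
By the outcome, as a careful person would: the job done as asked, in the order asked, and still so for the second after the job is handed in, with the robot touching nothing.
It also fails if it takes over 32 s, if anything falls off the work surface, if the arm or the gripper's body presses on something with over 40 N, if the wrist force passes 120 N, or if a joint passes its speed limit or range.

## Working session

There is one attempt and no reset: what is moved stays moved. The work goes in short steps, Python scripts to look and compute and a tool call to move; the robot and the scene stay as the last step left them, time stands still between calls to the robot, and variables do not carry over. Pictures are saved under pics/ and viewed, at most 10 in all, crops included, and the job is handed in when it is done.

Besides the shell and the picture viewer there is one more tool, called after ">>>" by a JSON object that holds its "fn" and its "kwargs", one argument or row to a line. carry_out: Moves the arm, as the interface text tells. Its arguments: {"type":"object","properties":{"steps":{"type":"array","items":{"type":"array","items":{"type":"number"}}},"grip_force":{"type":"number"}},"required":["steps"]}

```bash
mkdir -p pics
cat > h.py <<'E'
from bench import manip
import cv2, numpy as np
def snap(c,n):
    d=manip.capture(c); cv2.imwrite(f'pics/{n}.png',d['frame'][:,:,::-1]); return d
E
python3 - <<'E'
from h import *
for c in('scene','side'):
    snap(c,c+'0')
    for t in('tomato_tin_center','blue_can_center','press_near','press_far','catch','axle','spice_jar','timer','shaker','rack','blade_near','blade_far'):
        print(c,t,[(np.round(r['at'],3).tolist(),round(r['p'],2)) for r in manip.place_of(c,t)[:3]])
s=manip.get_state();print({k:np.round(v,3) for k,v in s.items()})
a=cv2.imread('pics/scene0.png');b=cv2.imread('pics/side0.png')
E
```

```text
scene tomato_tin_center [([0.534, 0.413, 0.031], 0.92), ([0.403, 0.376, 0.028], 0.84), ([0.467, -0.06, 0.067], 0.74)]
scene blue_can_center [([0.555, -0.04, 0.066], 0.55), ([0.439, -0.069, 0.07], 0.48)]
scene press_near [([0.429, 0.083, 0.131], 0.69)]
scene press_far [([0.511, 0.101, 0.131], 0.59)]
scene catch [([0.55, -0.193, 0.012], 0.7)]
scene axle [([0.496, 0.009, 0.12], 0.77)]
scene spice_jar [([0.658, 0.031, -0.003], 0.92), ([0.402, 0.185, 0.003], 0.67)]
scene timer [([0.402, 0.186, -0.0], 0.67), ([0.469, -0.063, 0.067], 0.47)]
scene shaker [([0.552, -0.042, 0.064], 0.72), ([0.678, -0.106, 0.002], 0.68)]
scene rack [([0.509, -0.049, -0.003], 0.94)]
scene blade_near []
scene blade_far [([0.558, -0.071, 0.06], 0.84), ([0.518, -0.052, 0.068], 0.69)]
side tomato_tin_center [([0.409, 0.372, 0.029], 0.96), ([0.585, 0.286, 0.03], 0.81), ([0.538, 0.412, 0.03], 0.67)]
side blue_can_center [([0.554, -0.042, 0.074], 0.43)]
side press_near [([0.431, 0.087, 0.132], 0.95)]
side press_far [([0.516, 0.104, 0.132], 0.94), ([0.52, -0.052, 0.069], 0.54)]
side catch [([0.548, -0.192, 0.007], 0.86)
[... 256 characters left out ...]
0], 0.6)]
side rack [([0.51, -0.045, -0.001], 0.79)]
side blade_near [([0.474, -0.091, 0.059], 0.7)]
side blade_far [([0.562, -0.067, 0.056], 0.95), ([0.435, -0.075, 0.072], 0.66), ([0.508, -0.044, -0.0], 0.55)]
{'time_s': np.float64(1.3), 'joint_pos': array([-1.08 ,  0.385,  0.008,  0.   , -1.194, -0.259]), 'qvel': array([ 0.002, -0.001, -0.001, -0.   , -0.001,  0.002]), 'joint_torque': array([  0.   , -39.208,  18.862,   4.191,  -0.   ,  -0.   ]), 'ee_pos': array([ 0.144, -0.608,  0.231]), 'tool_rot': array([-0.   , -0.116,  0.993, -0.   ]), 'force': array([-0.358, -0.475,  0.278]), 'torque': array([-0.02 , -0.023, -0.026]), 'finger_force': np.float64(0.0), 'grip_width': np.float64(0.085)}
```

View pics/scene0.png

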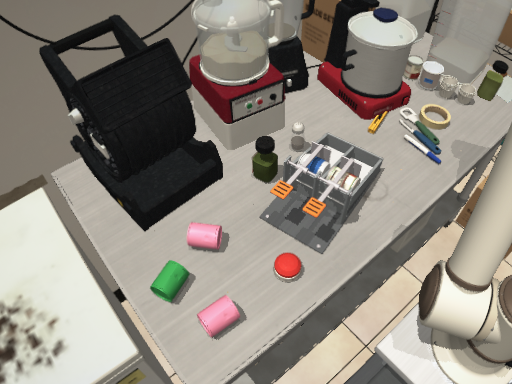

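View pics/side0.png

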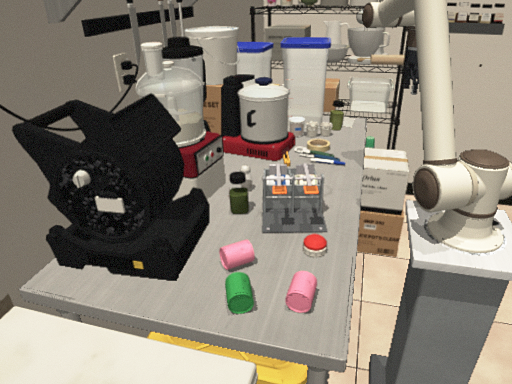

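The red/cream tin shows at about (350,178) in the near lane. The blue can is at (317,165) in the far lane, so the paddle to press is the near one at (314,207). The measured points agree with the rack geometry: near press at about (0.430, 0.085, 0.131). I'll approach with the gripper shut.

>>> {"fn": "carry_out", "kwargs": {
  "steps": [
    [-0.7,0.57,-0.06,0,1],
    [-0.7,0.57,-0.06,0,1],
    [-0.7,0.57,-0.06,0,1],
    [-0.7,0.57,-0.06,0,1],
    [-0.7,0.57,-0.06,0,1],
    [-0.7,0.57,-0.06,0,1],
    [-0.7,0.57,-0.06,0,1],
    [-0.7,0.57,-0.06,0,1]
  ]
}}

```text
time_s: 2.1
ee_pos: [0.3878, -0.2901, 0.2584]
tool_rot: [0.0, -0.116, 0.993, -0.0]
force: [0.2, -1.3, 0.5]
grip_width: 0.0
finger_force: 0.0
```

>>> {"fn": "carry_out", "kwargs": {
  "steps": [
    [-0.25,0.71,0.02,0,1],
    [-0.25,0.71,0.02,0,1],
    [-0.25,0.71,0.02,0,1],
    [-0.25,0.71,0.02,0,1],
    [-0.25,0.71,0.02,0,1],
    [-0.25,0.71,0.02,0,1],
    [-0.25,0.71,0.02,0,1],
    [-0.25,0.71,0.04,0,1]
  ]
}}

```text
time_s: 2.9
ee_pos: [0.428, 0.0858, 0.2392]
tool_rot: [0.002, -0.117, 0.993, 0.001]
force: [1.4, 0.8, 1.1]
grip_width: 0.0002
finger_force: 0.0
```

Run:
```python
from h import *
from scipy.spatial.transform import Rotation as R
s=manip.get_state();print(s['time_s'],s['ee_pos'],s['force'])
d=snap('wrist','w1');print(d['T_tool_cam'])
for t in('press_near','press_far','tomato_tin_center','blue_can_center'):
    print(t,[(np.round(r['at'],3).tolist(),round(r['p'],2)) for r in manip.place_of('wrist',t)[:3]])
snap('scene','s1')
a=cv2.imread('pics/s1.png')[110:260,230:400];cv2.imwrite('pics/s1c.png',cv2.resize(a,None,fx=4,fy=4,interpolation=3))
```

```text
2.9 [0.42802164 0.08583187 0.23923228] [1.36342398 0.79060808 1.06825375]
[[-1.68488159e-03  9.53825285e-01  3.00357264e-01  7.77202232e-02]
 [ 9.99998471e-01  1.74759270e-03  5.98650872e-05  8.66595197e-04]
 [-4.67801328e-04  3.00356906e-01 -9.53826772e-01 -1.43202553e-01]
 [ 0.00000000e+00  0.00000000e+00  0.00000000e+00  1.00000000e+00]]
press_near [([0.43, 0.085, 0.129], 0.83)]
press_far []
tomato_tin_center [([0.403, 0.375, 0.025], 0.98), ([0.464, -0.063, 0.072], 0.78), ([0.538, 0.413, 0.026], 0.66)]
blue_can_center [([0.552, -0.042, 0.071], 0.93)]
```

View pics/w1.png

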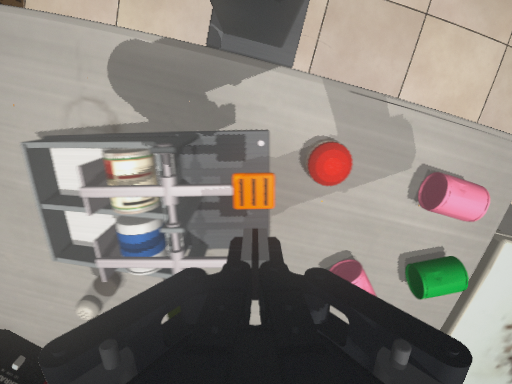

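View pics/s1c.png

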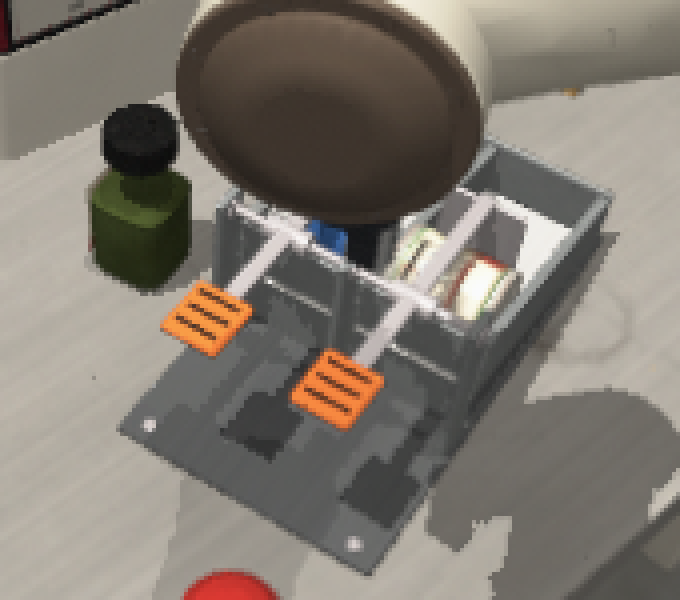

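The wrist view confirms that the red/cream tin (130,165) is on the robot side, i.e. in the near lane, with the blue can (140,237) in the far lane. The near paddle (253,190) is right under the TCP, so I'll descend and press.

>>> {"fn": "carry_out", "kwargs": {
  "steps": [
    [0,0,0.09,0,1],
    [0,0,0.17,0,1],
    [0,0,0.2,0,1],
    [0,0,0.22,0,1],
    [0,-0.003,0.24,0,1],
    [0,-0.005,0.26,0,1],
    [0,-0.007,0.275,0,1],
    [0,-0.008,0.289,0,1]
  ]
}}

```text
time_s: 4.0
ee_pos: [0.4289, 0.0783, 0.0937]
tool_rot: [0.001, -0.116, 0.993, -0.0]
force: [-0.9, -1.3, 5.0]
grip_width: -0.0001
finger_force: 2.2
```

>>> {"fn": "carry_out", "kwargs": {
  "steps": [
    [0,0,0,0,1],
    [0,0,0,0,1],
    [0,0,0,0,1],
    [0,0,0,0,1],
    [0,0,0,0,1],
    [0,0,0,0,1],
    [0,0,0,0,1],
    [0,0,0,0,1]
  ]
}}

```text
time_s: 4.8
ee_pos: [0.4288, 0.0787, 0.0942]
tool_rot: [0.001, -0.116, 0.993, 0.0]
force: [-1.1, -1.1, 5.6]
grip_width: 0.0002
finger_force: 2.2
```

Run:
```python
from h import *
snap('wrist','w2');s=manip.get_state();print(s['time_s'],s['ee_pos'],s['force'])
print([(np.round(r['at'],3).tolist(),round(r['p'],2)) for r in manip.place_of('wrist','tomato_tin_center')[:4]])
snap('scene','s2')
a=cv2.imread('pics/s2.png')[110:260,230:400];a=cv2.resize(a,(436,384),interpolation=3)
cv2.imwrite('pics/c2.png',cv2.resize(np.hstack([a,cv2.imread('pics/w2.png')[:,:364]]),None,fx=1,fy=1))
```

```text
4.85 [0.4288111  0.07870993 0.09417638] [-0.17964488 -1.14308941  5.01299942]
[]
```

View pics/c2.png

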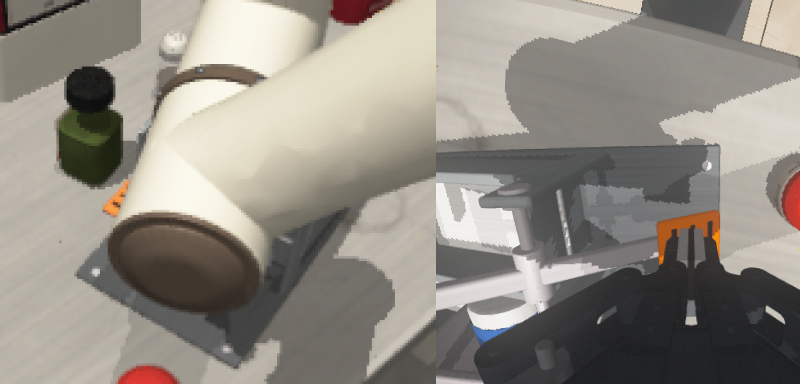

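The paddle is down with 5 N on it. The tin has left its waiting place: the near lane at crop (475,215) is empty, and the blue can is still at (500,325). I'll hold a little longer and check the side view.

>>> {"fn": "carry_out", "kwargs": {
  "steps": [
    [0,0,0,0,1],
    [0,0,0,0,1],
    [0,0,0,0,1],
    [0,0,0,0,1],
    [0,0,0,0,1],
    [0,0,0,0,1],
    [0,0,0,0,1],
    [0,0,0,0,1]
  ]
}}

```text
time_s: 5.75
ee_pos: [0.4288, 0.0787, 0.0942]
tool_rot: [0.001, -0.116, 0.993, 0.0]
force: [-0.1, -0.8, 5.4]
grip_width: 0.0001
finger_force: 2.2
```

Run:
```python
from h import *
for c in ('side','scene'):
    snap(c,c+'3')
    print(c,[(np.round(r['at'],3).tolist(),round(r['p'],2)) for r in manip.place_of(c,'tomato_tin_center')[:5]])
a=cv2.imread('pics/side3.png')[130:240,220:370];cv2.imwrite('pics/side3c.png',cv2.resize(a,None,fx=5,fy=5,interpolation=3))
```

```text
side [([0.583, 0.284, 0.032], 0.74), ([0.538, 0.412, 0.027], 0.71), ([0.407, 0.371, 0.028], 0.67), ([0.5, -0.182, 0.044], 0.63), ([0.549, -0.194, 0.008], 0.3)]
scene [([0.403, 0.377, 0.028], 0.83), ([0.587, 0.282, 0.03], 0.76), ([0.533, 0.412, 0.028], 0.64)]
```

View pics/side3c.png

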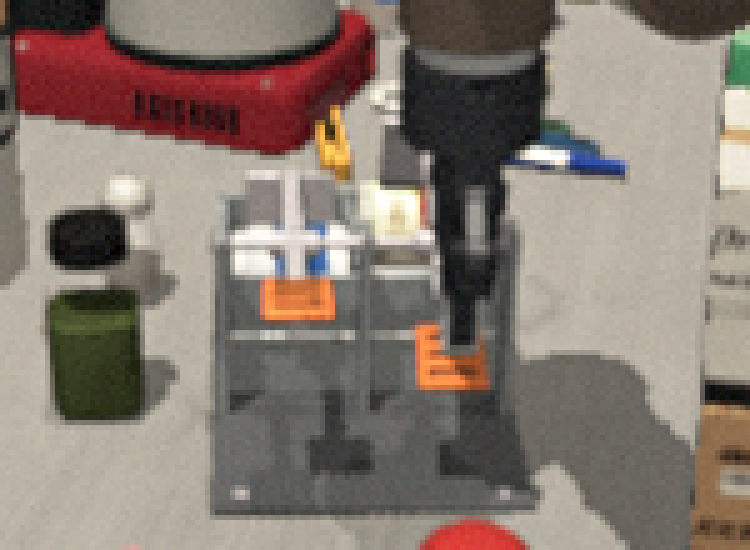

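The tin rests at the catch end, at (0.500, −0.182, 0.044) where about (0.500, −0.175, 0.044) was expected. I'll let the paddle up smoothly.

>>> {"fn": "carry_out", "kwargs": {
  "steps": [
    [0,0.001,-0.02,0,1],
    [0,0.003,-0.04,0,1],
    [0,0.005,-0.06,0,1],
    [0,0.007,-0.075,0,1],
    [0,0.008,-0.09,0,1],
    [0,0.008,-0.13,0,1],
    [0,0.008,-0.2,0,1],
    [0,0.008,-0.28,0,1]
  ]
}}

```text
time_s: 6.75
ee_pos: [0.4255, 0.0815, 0.2333]
tool_rot: [-0.002, -0.115, 0.993, -0.001]
force: [0.4, 0.7, 0.8]
grip_width: -0.0
finger_force: 0.0
```

>>> {"fn": "carry_out", "kwargs": {
  "steps": [
    [0.2,0.1,-0.05,0,1],
    [0.2,0.1,-0.05,0,1],
    [0.2,0.1,-0.05,0,1],
    [0.2,0.1,-0.05,0,1],
    [0.2,0.1,-0.05,0,1],
    [0.2,0.1,-0.05,0,1],
    [0.2,0.1,-0.05,0,1],
    [0.2,0.1,-0.05,0,1]
  ]
}}

```text
time_s: 7.55
ee_pos: [0.3186, 0.1078, 0.2578]
tool_rot: [-0.001, -0.115, 0.993, -0.001]
force: [0.8, 0.1, 0.4]
grip_width: 0.0
finger_force: 0.0
```

Run:
```python
from h import *
s=manip.get_state();print(s['time_s'],s['ee_pos'],s['force'],abs(s['qvel']).max())
for c in ('side','scene'):
    snap(c,c+'4')
    for t in('tomato_tin_center','blue_can_center','press_near','blade_near','spice_jar','timer','shaker'):
        print(c,t,[(np.round(r['at'],3).tolist(),round(r['p'],2)) for r in manip.place_of(c,t)[:4]])
a=cv2.imread('pics/side4.png')[130:240,220:340];b=cv2.imread('pics/scene4.png')[110:260,230:400]
cv2.imwrite('pics/c4.png',np.hstack([cv2.resize(x,(400,400),interpolation=3) for x in(a,b)]))
```

```text
7.55 [0.31858349 0.10779338 0.25783004] [0.84040935 0.08511782 0.4121105 ] 0.0041833603750945185
side tomato_tin_center [([0.586, 0.285, 0.032], 0.91), ([0.407, 0.374, 0.03], 0.82), ([0.539, 0.415, 0.031], 0.77), ([0.5, -0.182, 0.044], 0.6)]
side blue_can_center [([0.554, -0.04, 0.073], 0.67), ([0.548, -0.196, 0.01], 0.57)]
side press_near [([0.432, 0.088, 0.13], 0.64)]
side blade_near [([0.477, -0.094, 0.055], 0.8)]
side spice_jar [([0.659, 0.033, -0.002], 0.82), ([0.401, 0.18, 0.005], 0.48)]
side timer [([0.401, 0.183, 0.002], 0.88)]
side shaker [([0.678, -0.106, -0.0], 0.52), ([0.501, -0.18, 0.041], 0.34)]
scene tomato_tin_center [([0.534, 0.409, 0.03], 0.98), ([0.403, 0.375, 0.03], 0.69), ([0.584, 0.283, 0.033], 0.58)]
scene blue_can_center []
scene press_near [([0.431, 0.085, 0.136], 0.82)]
scene blade_near [([0.477, -0.091, 0.061], 0.89)]
scene spice_jar [([0.656, 0.03, 0.001], 0.86)]
scene timer [([0.4, 0.186, -0.002], 0.83), ([0.658, 0.03, -0.001], 0.62)]
scene shaker [([0.678, -0.11, -0.001], 0.57)]
```

View pics/c4.png

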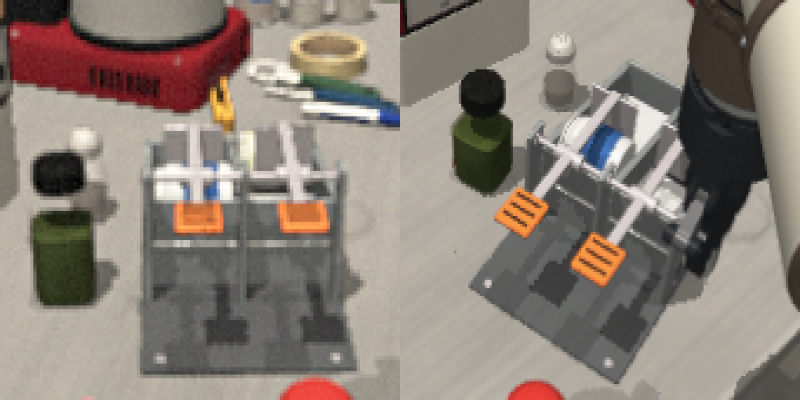

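Both paddles are level at (198,217) and (303,217), and the near gate is shut. The tin is downhill, the blue can is still held, and the other things haven't moved.

```bash
python3 -c "
from bench import manip
print(manip.close_job())"
```

```text
the job is handed in; nothing more can be done
None
```

The tomato tin was let out of the near lane and rests at the catch end; its gate is shut again, the blue can is still held behind its own gate, nothing else moved, and the job was handed in at about 8 s.

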